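# Clamp down the heated lid of the thermal cycler until its knob clicks

### The arm

A 7-joint arm with a two-finger parallel gripper is mounted at the origin on the work surface. World frame = base frame: x ahead of the robot, y to its left, z up, the work surface at z = 0. Lengths are in m, angles in rad, forces in N, time in s.
With the tool pointing down it reaches from about 0.425 to 0.8 m from the base axis. Payload 8.3 kg.
Tool frame: the origin (TCP) lies midway between the tips of the shut fingers; the grasp point (between the pads) lies r.hold_point_z behind it (r.hold_point_z is the distance from the TCP to the grasp point, in m); z points along the fingers, y is the line along which they close (so a half turn about z gives the same grasp; the last joint's range is limited). The gripper opens to 85 mm and grips with 20 to 120 N. Pads are 22 mm wide; open, the fingers measure 114 mm over their backs; the gripper's body (76 mm by 85 mm) begins 54 mm behind the grasp point. The pads swing forward as they close: fully open they stand 13 mm farther back than shut.
Start: joints at [-1.311, 0.383, 0.016, 1.37, -0.006, 1.388, -0.046], TCP at [0.198, 0.593, 0.231] pointing down, gripper open.
Joint ranges: [-2.95, 2.95], [-0.25, 2.06], [-1.52, 1.56], [0.18, 2.33], [-1.44, 4.58], [0.02, 2.06], [-3.01, 3.01]. Speed limits (rad/s): [2.39, 2.39, 3.01, 3.01, 3.14, 3.14, 3.14].

### API

Orientations are given as a unit quaternion [x, y, z, w].
In Python, from cell import r gives the robot as it stands. Calls block until the motion is done:
- r.movep(position, orientation): joint-space move of the TCP to a pose.
- r.move_linear(position, vel=0.15, rotation=None, until_force=None): straight line of the TCP; rotation=None keeps the orientation; vel is the mean speed in m/s. With until_force (N) it stops when the force on the tool has changed by that much, and returns True; else False.
- r.movej(angles): joint-space move.
- r.set_gripper(opening): finger opening in m; the grip force is fixed at half the most; returns when the fingers have stopped.
- r.sleep(seconds).
- r.inverse_kinematics(position, orientation): joint angles nearest the present ones, or None.
- r.capture(name): name is "scene" or "top"; returns the picture (400x640x3 uint8, red, green, blue); there is no depth.
- r.camera_info(name): a dict with "fov_y" (degrees; the focal length in pixels is half the picture's height over the tangent of half this angle, whatever the lens; pixels are square), "cx", "cy" (the principal point, pixels), "D" ([k1, k2, p1, p2, k3] as OpenCV has them; the pictures are not rectified), "rvec" (rotation vector, rad) and "tvec" (3), from world to camera coordinates, as OpenCV has them. Camera axes: x right, y down, z forward; pixel columns grow to the right and rows downward; lengths in m; the calibration is good to about 2 mm. A picture is of the moment at which its call begins. camera_info takes no time and is no camera call.
A pose or a line that the arm cannot do raises r.Unreachable and nothing moves.
- r.hand_in(): hands the job in; it is judged then, once.
Readings, each from a call of its own:
- r.get_time(): time.
- r.get_q(): joint angles.
- r.get_joint_velocities(): joint speeds.
- r.get_tau(): joint torques, N m.
- r.get_position(): TCP position.
- r.get_eef_rot(): TCP orientation.
- r.get_wrist_force(): force on the tool from outside, world axes, zero at the start.
- r.get_ft_torque(): the same for the moment, N m.
- r.get_gripper_width(): finger opening in m.
- r.get_grasp_force(): force on a finger pad.
Only numpy, scipy, OpenCV 4.12 (cv2) and the standard library are available. Lean on these libraries where they do the work, as an engineer would, in place of code of your own. Each camera call takes 0.05 s, during which the arm holds its last target. There are 200 camera calls.

### The job

Tighten the heated lid of the thermal cycler that has the blue knob: turn the blue knob clockwise until the lid screw is fully down and the knob's torque-limiting clutch slips by about one click (a click is 20 degrees of slip), then stop and let go. Do not keep ratcheting it on past two clicks, and leave the orange knob of the other cycler as it is set.

Things in the scene. Friction and masses are not known exactly. Their poses are not given: they have to be found in the camera images.
- blue_grip (a point): On the blue knob's vertical axis, 14 mm below its top. Knob: blue bar 48 mm long (this frame's x, turning with it), 16 thick (y), 43 tall with its round foot (48 dia., 6 high), on a black dial disc (68 dia., top 32 mm below this point). White line along the bar's top, -x half. It stands on the lid (top at height 132 mm) of a fixed white cycler, 240 x 170 mm, left or right. z is up.
- blue_screw (a joint): Lid screw turn, rad, growing clockwise from above; shown by the white mark on the black disc. Starts at 0.10 to 0.65; hard stop at 0.95 (lid fully down, mark pointing to the green mark at the lid's front). Until then the blue knob carries it along at 0.04 N m; it stays where left.
- blue_slip (a joint): Slip of the blue knob past the black disc, rad, clockwise from above, 0 at the start: the knob's white line gets ahead of the disc's mark. Grows only with the screw at its stop, where the clutch gives at a steady 0.2 N m. One click = 0.35 rad of slip; single clicks cannot be felt. Turning back undoes the screw, not the slip.
- orange_tip (a point): End of the bar of the orange knob on the other cycler, of the same make and size: 24 mm from that knob's axis, at its white line, 14 mm below its top. Not to be moved.

How it is judged:
By the outcome, as a careful person would: the job done as asked, in the order asked, and still so for the second after the job is handed in, with the robot touching nothing.
It also fails if it takes over 32 s, if anything falls off the work surface, if the arm or the gripper's body presses on something with over 40 N, if the wrist force passes 120 N, or if a joint passes its speed limit or range.

## Working session

There is one attempt and no reset: what is moved stays moved. The work goes in short steps, each a Python script; the robot and the scene stay as the last script left them, time stands still between calls to the robot, and variables do not carry over. Pictures are saved under pics/ and viewed, at most 10 in all, crops included, and the job is handed in when it is done.

```bash
ls; mkdir -p pics
python3 - <<'E'
from cell import r
import cv2
for n in("scene","top"):
    im=r.capture(n); cv2.imwrite(f"pics/{n}0.png",im[:,:,::-1]); print(r.camera_info(n))
print(r.hold_point_z,r.get_time(),r.get_eef_rot(),r.get_position())
E
```

```text
pics
{'fov_y': 56.048427349849575, 'cx': 318.90965272473113, 'cy': 206.15105397588562, 'D': array([-0.0081364,  0.       ,  0.       ,  0.       ,  0.       ]), 'rvec': array([ 2.07931644,  0.58779354, -0.35658048]), 'tvec': array([-0.43291129,  0.01684449,  1.08034748])}
{'fov_y': 54.64885127099338, 'cx': 318.02621289814607, 'cy': 200.634740579508, 'D': array([0.01792808, 0.        , 0.        , 0.        , 0.        ]), 'rvec': array([ 2.14702461, -2.1770467 ,  0.08421662]), 'tvec': array([0.01474016, 0.5411544 , 0.86495186])}
0.0187 0.1 [ 1.60684968e-01  9.87005329e-01 -8.98279034e-04 -1.19112031e-04] [0.19809059 0.59228717 0.2303562 ]
```

View pics/top0.png

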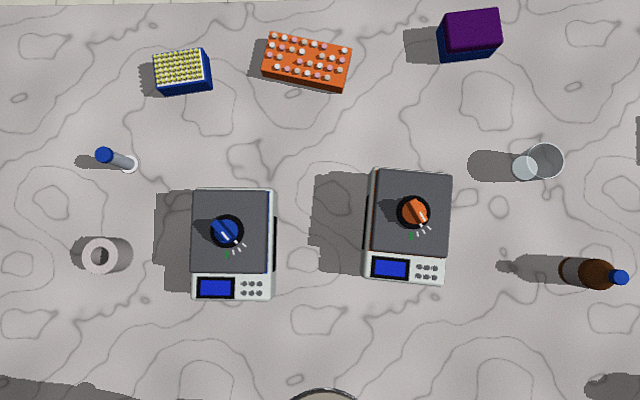

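View pics/scene0.png

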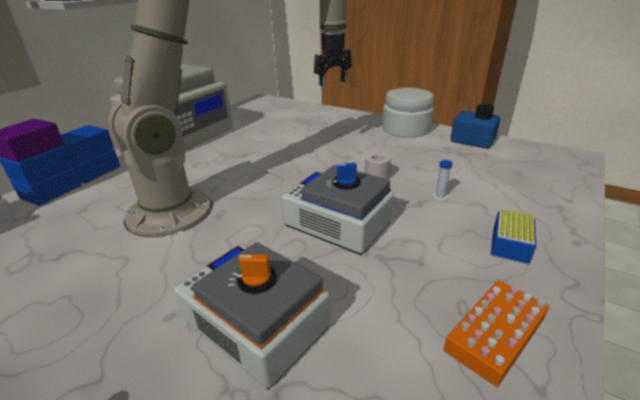

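The left cycler (top view, knob at ~(227,231)) is the blue one. The orange one is at ~(413,212). I'll zoom in on the blue knob in both views.

Run:
```python
import cv2,numpy as np
a=cv2.imread("pics/top0.png")[205:270,190:270]; b=cv2.imread("pics/scene0.png")[150:200,315:375]
a=cv2.resize(a,(800,650)[:2],interpolation=cv2.INTER_CUBIC)[:600]
b=cv2.resize(b,None,fx=10,fy=10,interpolation=cv2.INTER_CUBIC)
cv2.imwrite("pics/a.png",a);cv2.imwrite("pics/b.png",b)
```

```text
(no output)
```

View pics/a.png

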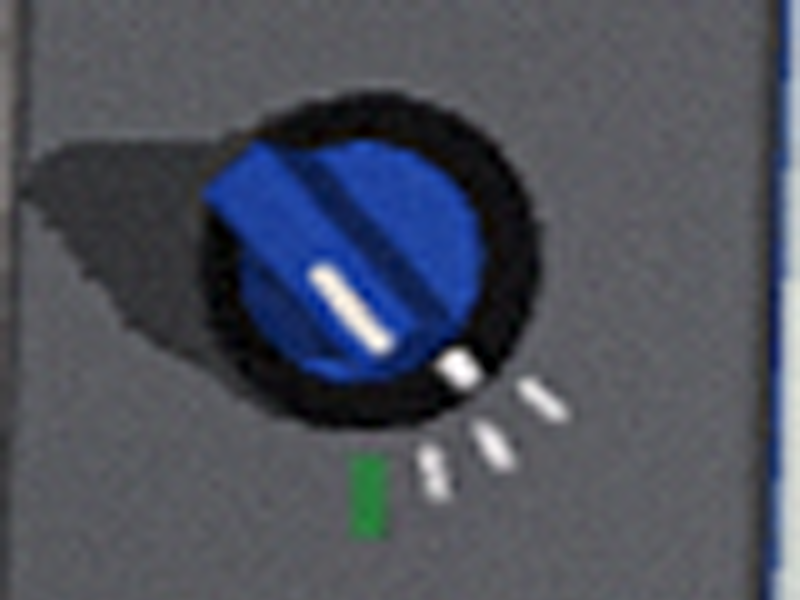

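View pics/b.png

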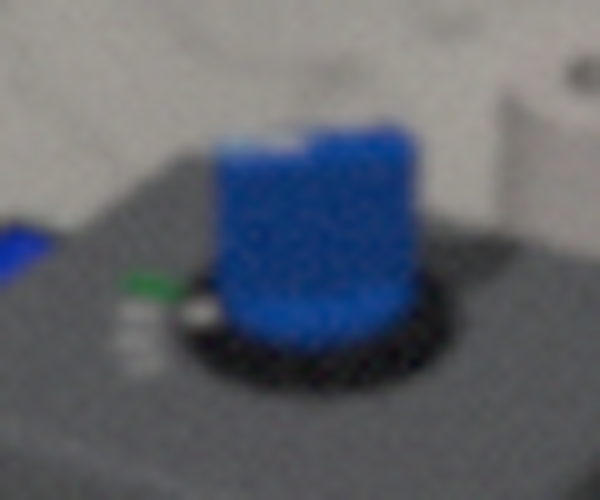

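The top crop shows disc centre at crop (371,261), disc mark at (460,369), green mark at (370,495) and the white line from (320,270) to (382,347). The scene crop shows the bar top edge at v≈140 with corners at u≈218 and 413.

```bash
cat > h.py <<'E'
from cell import r
import cv2,numpy as np
def cam(n):
    c=r.camera_info(n); f=200/np.tan(np.radians(c["fov_y"])/2)
    return np.array([[f,0,c["cx"]],[0,f,c["cy"]],[0,0,1]]),c["D"],c["rvec"],c["tvec"]
def plane(n,px,z):
    K,D,rv,t=cam(n); R=cv2.Rodrigues(rv)[0]
    u=cv2.undistortPoints(np.array(px,float).reshape(-1,1,2),K,D)[:,0]
    d=np.c_[u,np.ones(len(u))]@R; o=-R.T@t
    return o[:2]+d[:,:2]*((z-o[2])/d[:,2])[:,None]
def proj(n,X):
    K,D,rv,t=cam(n); return cv2.projectPoints(np.array(X,float).reshape(-1,3),rv,t,K,D)[0][:,0]
def ang(v): return np.arctan2(v[1],v[0])
E
python3 - <<'E'
from h import *
o=lambda p:(np.array(p)+.5)/10-.5+[190,205]
s=lambda p:(np.array(p)+.5)/10-.5+[315,150]
for zd in(.134,.136,.14):
    P=plane("top",[o(p) for p in [(371.5,261),(203,261),(540,261),(371,92),(371,430),(460,369)]],zd)
    c=P[0]; g=plane("top",[o((370,495)),o((360,580-495+410))],.132)[0]
    print(zd,c,np.linalg.norm(P[1]-P[2]),np.linalg.norm(P[3]-P[4]),"mark",ang(P[5]-c),"green",ang(g-c))
    zt=zd+.046
    L=plane("top",[o(p) for p in [(320,270),(382,347),(260,140),(207,195)]],zt)
    print(" line",ang(L[1]-L[0]),"ctr->lineend",np.linalg.norm(L-c,axis=1),"width",np.linalg.norm(L[2]-L[3]))
    th=ang(L[1]-L[0]); e=np.array([np.cos(th),np.sin(th)]);m=(L[2]+L[3])/2+.024*e
    print(" ctr from far end",m)
    top=[[*(c+k*.024*e+j*.008*np.array([-e[1],e[0]])),zt] for k in(1,-1) for j in(1,-1)]
    print(" top cropA",((proj("top",top)-[190,205])*10).round().tolist(), "cropB",((proj("scene",top)-[315,150])*10).round().tolist())
E
```

```text
0.134 [0.47272451 0.1901061 ] 0.0681450040565895 0.06795853039102996 mark -2.451411533351437 green 3.135234496310432
 line -2.458907401325722 ctr->lineend [0.00331966 0.02225796 0.02423592 0.02301001] width 0.014343549096011123
 ctr from far end [0.47113639 0.18969124]
 top cropA [[417.0, 322.0], [351.0, 377.0], [260.0, 128.0], [194.0, 182.0]] cropB [[210.0, 184.0], [200.0, 154.0], [409.0, 168.0], [396.0, 139.0]]
0.136 [0.47267763 0.18959366] 0.06797017447536603 0.06778417921777351 mark -2.4514115333514375 green 3.1242750390395106
 line -2.458907401325722 ctr->lineend [0.00333246 0.02221972 0.02415425 0.02291824] width 0.0143044423705104
 ctr from far end [0.47104012 0.18910651]
 top cropA [[417.0, 322.0], [351.0, 377.0], [260.0, 127.0], [194.0, 181.0]] cropB [[209.0, 177.0], [198.0, 147.0], [408.0, 162.0], [395.0, 132.0]]
0.14 [0.47258385 0.18856876] 0.06762051531291906 0.0674354768712608 mark -2.451411533351439 green 3.1023052762601235
 line -2.458907401325721 ctr->lineend [0.00335858 0.02214333 0.02399101 0.02273472] width 0.014226228919508938
 ctr from far end [0.47084759 0.18793704]
 top cropA [[417.0, 323.0], [351.0, 377.0], [259.0, 127.0], [193.0, 181.0]] cropB [[206.0, 163.0], [196.0, 134.0], [406.0, 148.0], [393.0, 119.0]]
```

```bash
cat >> h.py <<'E'
from scipy.spatial.transform import Rotation as Ro
def quat(th):
    x=np.array([np.cos(th),np.sin(th),0]);z=np.array([0,0,-1.])
    return Ro.from_matrix(np.c_[x,np.cross(z,x),z]).as_quat()
C=np.array([.4722,.1893]); Z=.1493
E
python3 - <<'E'
from h import *
th=-2.457; best=None
for k in(0,np.pi):
    a=r.inverse_kinematics([*C,Z],quat(th+k)); b=r.inverse_kinematics([*C,Z],quat(th+k-1.15))
    print(k,a if a is None else np.round(a,2),b if b is None else np.round(b,2))
    if a is not None and b is not None and abs(a-np.array(b))[6]<1.6:
        m=max(abs(a[6]),abs(b[6])); best=min(best or (9,0),(m,k))
print(best); k=best[1]
r.movep([*C,.26],quat(th+k)); r.move_linear([*C,Z],vel=.1,until_force=15)
print(r.get_time(),r.get_position(),r.get_wrist_force(),r.get_ft_torque(),r.get_q())
E
```

```text
0 [-0.67  0.19  0.25  1.81 -0.05  1.14  1.86] [-0.77  0.2   0.37  1.82 -0.08  1.14  0.73]
3.141592653589793 [-0.91  0.2   0.54  1.82 -0.11  1.14 -1.23] [-1.5   0.5   1.38  1.84 -0.52  1.24 -2.  ]
(np.float64(1.8582103637660858), 0)
3.1333 [0.47265936 0.18948643 0.1499691 ] [-0.10472712 -0.26286059 -0.81272233] [-0.03219166 -0.0255557  -0.00824271] [-0.68663915  0.19173009  0.27513765  1.81232284 -0.0570016   1.14396933
  1.86257347]
```

Run:
```python
from h import *
r.set_gripper(0.0)
print(r.get_time(),r.get_gripper_width(),r.get_wrist_force(),r.get_ft_torque(),r.get_position())
q=np.array(r.get_q()); q0=q[6]; hist=[]
for i in range(14):
    q[6]=q0-.06*(i+1); r.movej(q)
    R=Ro.from_quat(r.get_eef_rot()).as_matrix()
    print(round(.06*(i+1),2),round(q0-r.get_q()[6],3),"th",round(ang(R[:2,0]),3),"T",np.round(r.get_ft_torque(),3),"tau7",round(r.get_tau()[6],3),r.get_time())
print(r.get_wrist_force(),r.get_position())
```

```text
3.7667 0.01523534541132454 [-0.01285523 -2.81165338  3.09276086] [-0.69413179 -0.16244205  0.05352177] [0.47263877 0.18870349 0.14962053]
0.06 0.059 th -2.516 T [-0.262  0.112 -0.044] tau7 -0.432 4.0167
0.12 0.118 th -2.575 T [-0.161  0.104 -0.007] tau7 -0.409 4.2667
0.18 0.177 th -2.635 T [-0.109  0.221 -0.027] tau7 -0.399 4.5167
0.24 0.237 th -2.694 T [0.03  0.237 0.015] tau7 -0.396 4.7667
0.3 0.297 th -2.754 T [ 0.183  0.289 -0.071] tau7 -0.395 5.0167
0.36 0.357 th -2.814 T [ 0.306  0.372 -0.061] tau7 -0.395 5.2667
0.42 0.417 th -2.874 T [ 0.465  0.42  -0.033] tau7 -0.396 5.5167
0.48 0.477 th -2.934 T [ 0.698  0.458 -0.062] tau7 -0.397 5.7667
0.54 0.537 th -2.994 T [ 0.981  0.51  -0.071] tau7 -0.398 6.0167
0.6 0.597 th -3.054 T [ 1.12   0.52  -0.033] tau7 -0.296 6.2667
0.66 0.657 th -3.114 T [1.226 0.513 0.009] tau7 -0.274 6.5167
0.72 0.717 th 3.109 T [ 1.209  0.481 -0.044] tau7 -0.267 6.7667
0.78 0.777 th 3.049 T [1.241 0.459 0.046] tau7 -0.264 7.0167
0.84 0.837 th 2.989 T [1.28  0.39  0.013] tau7 -0.264 7.2667
[-2.02846751  5.40056439  1.26136605] [0.47256199 0.1894317  0.14964243]
```

Run:
```python
from h import *
r.set_gripper(.06); p=r.get_position()
r.move_linear([p[0],p[1],.235],vel=.15); r.movep([.40,.36,.26],r.get_eef_rot())
im=r.capture("top"); print(r.get_time())
cv2.imwrite("pics/top1.png",im[:,:,::-1])
a=cv2.resize(im[205:265,190:270,::-1],(800,600),interpolation=cv2.INTER_CUBIC); cv2.imwrite("pics/a1.png",a)
```

```text
9.3
```

View pics/a1.png

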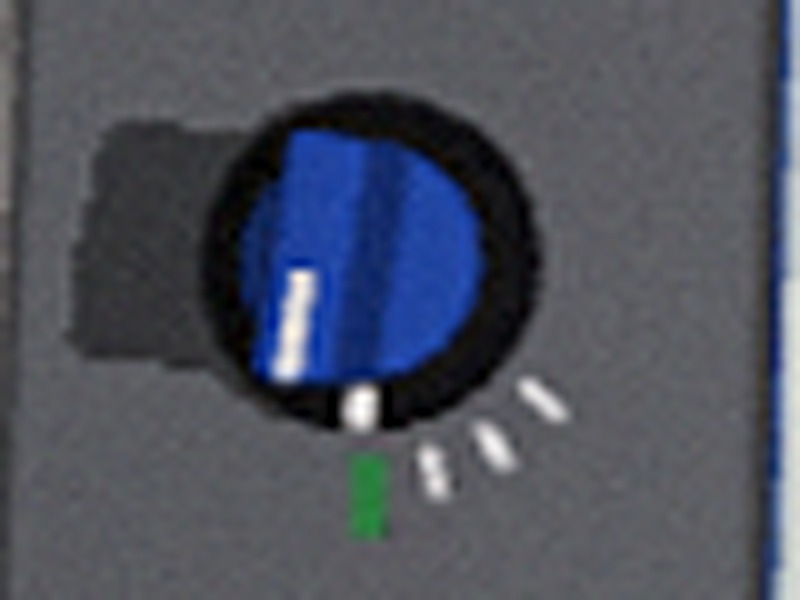

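The line now runs from crop (303,272) to (286,378), and the disc mark is at (361,405), roughly at the green mark. Slip looks like only about 0.1 rad, so I'll measure it precisely.

```bash
cat >> h.py <<'E'
def measure(f):
    im=cv2.imread(f).astype(float); sub=im[205:265,190:270]
    big=cv2.resize(sub,None,fx=10,fy=10,interpolation=cv2.INTER_CUBIC)
    w=(big.min(2)>150).astype(np.uint8)
    n,l,st,ce=cv2.connectedComponentsWithStats(w)
    out={}
    for i in range(1,n):
        x,y=ce[i]; d=np.hypot(x-371.5,y-261)
        if st[i,4]<300 or d>165: continue
        pts=np.argwhere(l==i)[:,::-1].astype(float)
        wp=plane("top",(pts+.5)/10-.5+[190,205],.182 if d<115 else .136)
        if d<115:
            m=wp-wp.mean(0); v=np.linalg.svd(m,full_matrices=False)[2][0]
            v=v if v[0]<0 else -v; out["line"]=(ang(v)%6.2832,wp.mean(0))
        else: out["mark"]=(ang(wp.mean(0)-DC)%6.2832,st[i,4],ce[i])
    return out
k=(np.array([371.5,261])+.5)/10-.5+[190,205]; DC=plane("top",[k],.136)[0]
E
python3 - <<'E'
from h import *
for f in("pics/top0.png","pics/top1.png"):
    m=measure(f); print(m); print("line-mark cw", m["mark"][0]-m["line"][0])
    # centre from line: midline radial distance
# refine disc centre via ellipse fit of dark disc
    im=cv2.imread(f)[205:265,190:270]; b=cv2.resize(im,None,fx=10,fy=10,interpolation=cv2.INTER_CUBIC)
    d=((b.max(2)<45)|((b[:,:,0]>b[:,:,2]+50))).astype(np.uint8)
    c=max(cv2.findContours(d,0,1)[0],key=cv2.contourArea); print(cv2.fitEllipse(c), cv2.fitEllipse(np.array([p for p in c if p[0][0]>375])))
E
```

```text
{'line': (np.float64(3.8492843013235185), array([0.46269385, 0.18175118])), 'mark': (np.float64(3.83239411039736), np.int32(868), array([459.4297235 , 368.16935484]))}
line-mark cw -0.01689019092615851
((362.41473388671875, 260.6836242675781), (300.6002502441406, 310.33026123046875), 86.94860076904297) ((414.9685974121094, 260.49273681640625), (216.71043395996094, 281.3276062011719), 3.1926915645599365)
{'line': (np.float64(2.9927304545863653), array([0.45980751, 0.19227774])), 'mark': (np.float64(3.0785441521541843), np.int32(994), array([360.6861167 , 407.97283702]))}
line-mark cw 0.08581369756781898
((360.9886474609375, 254.43045043945312), (310.42626953125, 317.9456481933594), 125.88140869140625) ((391.09625244140625, 253.36822509765625), (255.75823974609375, 301.97235107421875), 171.46522521972656)
```

Run:
```python
from h import *
r.movep([*C,.235],quat(2.99)); r.move_linear([*C,Z],vel=.1,until_force=15)
p=r.get_position(); print(p,r.get_wrist_force())
r.set_gripper(0.0); th=lambda:ang(Ro.from_quat(r.get_eef_rot()).as_matrix()[:2,0])
q=np.array(r.get_q()); q0=q[6]; print("th",th(),r.get_gripper_width())
for d in(.1,.2,.297):
    q[6]=q0-d; r.movej(q); print(d,th(),r.get_tau()[6],r.get_ft_torque())
r.set_gripper(.06); p=r.get_position()
r.move_linear([p[0],p[1],.235],vel=.15); r.movep([.40,.36,.26],r.get_eef_rot())
im=r.capture("top"); print(r.get_time())
cv2.imwrite("pics/top2.png",im[:,:,::-1])
a=cv2.resize(im[205:265,190:270,::-1],(800,600),interpolation=cv2.INTER_CUBIC); cv2.imwrite("pics/a2.png",a)
m=measure("pics/top2.png"); print(m); print(m["mark"][0]-m["line"][0])
```

```text
[0.472624   0.18956841 0.14997506] [-0.406381   -0.23899656  0.76497917]
th 2.990087005284106 0.015271303886403437
0.1 2.8925171542151844 -0.7435361109673977 [ 0.14319904  0.05674333 -0.06398182]
0.2 2.794654335013897 -0.7050701603293419 [ 0.26873166 -0.0706908  -0.02104472]
0.297 2.698562131146021 -0.6633308529853821 [ 0.53138489 -0.14881746 -0.04901218]
14.3333
{'line': (np.float64(2.7040846612043823), array([0.46078774, 0.19585693])), 'mark': (np.float64(3.090341984917477), np.int32(928), array([362.38577586, 408.41163793]))}
0.3862573237130946
```

View pics/a2.png

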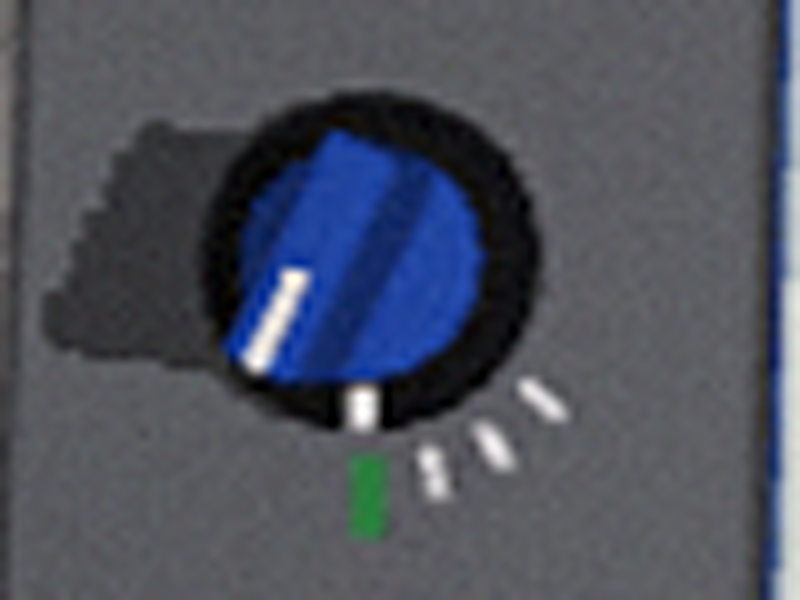

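The disc mark, crop (362,408), has stayed at the green mark. The white line is about 0.39 rad ahead of it, which is about one click. I'm handing in.

```bash
python3 -c "
from cell import r
print(r.hand_in(),r.get_time())"
```

```text
the job is handed in; nothing more can be done
the job is handed in; nothing more can be done
```

I tightened the blue knob to its stop and handed the job in: the clutch slipped about 0.39 rad (roughly 1.1 clicks, read from the camera), the gripper is clear, and I never touched the orange knob.

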